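# Queue sample jars by size for the microscope

### The job

Line the four sample jars up in order of size on the row of black stage plates, one standing upright in the middle of each plate: the smallest on the plate next to the black loupe, growing to the largest on the plate next to the glass dish. Set them down gently, without tipping or dropping any, and leave the loupe and the dish where they stand.

Things in the scene. Friction and masses are not known exactly. Their poses are not given: they have to be found in the camera images.
- jar_small: clear plastic sample jar with cream screw cap, closed upright cylinder 30 mm across, 44 mm tall (smallest of four), about 35 g, standing on a 1 mm grey mat. Origin: centre of underside, z up. Grip it by the cap (top 18 mm; the body below is 3 mm narrower). Jars start in a row, centres over 70 mm apart, with forceps and a needle (under 8 mm high) lying between some
- jar_medium: clear plastic sample jar with cream screw cap, closed upright cylinder 38 mm across, 51 mm tall (second smallest of four), about 60 g, standing on a 1 mm grey mat. Origin: centre of underside, z up. Grip it by the cap (top 18 mm; the body below is 3 mm narrower). Jars start in a row, centres over 70 mm apart, with forceps and a needle (under 8 mm high) lying between some
- jar_large: clear plastic sample jar with cream screw cap, closed upright cylinder 46 mm across, 58 mm tall (second largest of four), about 100 g, standing on a 1 mm grey mat. Origin: centre of underside, z up. Grip it by the cap (top 18 mm; the body below is 3 mm narrower). Jars start in a row, centres over 70 mm apart, with forceps and a needle (under 8 mm high) lying between some
- jar_largest: clear plastic sample jar with cream screw cap, closed upright cylinder 54 mm across, 65 mm tall (largest of four), about 150 g, standing on a 1 mm grey mat. Origin: centre of underside, z up. Grip it by the cap (top 18 mm; the body below is 3 mm narrower). Jars start in a row, centres over 70 mm apart, with forceps and a needle (under 8 mm high) lying between some
- plate1: black round stage plate, 66 mm across, 3 mm thick, number 1 of four alike in a straight row at 84 mm pitch (plate1 to plate4 along +y of the plates), fixed on a flat fixed aluminium tray, 90 by 470 mm, 6 mm thick; upper face 9 mm above the table. Origin: centre of underside, z up. The loupe may be at either end; the tray may lie nearer the robot than the jars or beyond them
- plate2: black round stage plate, 66 mm across, 3 mm thick, number 2 of four alike in a straight row at 84 mm pitch (plate1 to plate4 along +y of the plates), fixed on a flat fixed aluminium tray, 90 by 470 mm, 6 mm thick; upper face 9 mm above the table. Origin: centre of underside, z up. The loupe may be at either end; the tray may lie nearer the robot than the jars or beyond them
- plate3: black round stage plate, 66 mm across, 3 mm thick, number 3 of four alike in a straight row at 84 mm pitch (plate1 to plate4 along +y of the plates), fixed on a flat fixed aluminium tray, 90 by 470 mm, 6 mm thick; upper face 9 mm above the table. Origin: centre of underside, z up. The loupe may be at either end; the tray may lie nearer the robot than the jars or beyond them
- plate4: black round stage plate, 66 mm across, 3 mm thick, number 4 of four alike in a straight row at 84 mm pitch (plate1 to plate4 along +y of the plates), fixed on a flat fixed aluminium tray, 90 by 470 mm, 6 mm thick; upper face 9 mm above the table. Origin: centre of underside, z up. The loupe may be at either end; the tray may lie nearer the robot than the jars or beyond them
- loupe: black eye loupe with steel bands and a green lens on top, a waisted cylinder 34 mm across and 38 mm tall, 90 g, standing loose on the tray beyond the last plate at one end of the row (either end), 71 mm from that plate's centre. Origin at the centre of its underside, z up. It marks the end where the row begins; not to be moved
- dish: open shallow glass dish, 58 mm across and 14 mm tall, 60 g, standing loose on the tray at the other end of the row, 71 mm from that end's plate centre. Origin at the centre of its underside. Not to be moved
Not all that is in view belongs to the job. What is shaped like the jar_small but pink is not meant. What is shaped like the jar_large but orange is not meant.

How it is judged (in metres and radians):
At the end, for the whole second after the job is handed in: Counting from the loupe's end, the plates carry the small, medium, large and largest jar; each jar stands on its plate upright (within 0.1 rad) with its centre within 12 mm of the plate's centre, released and at rest (((horizontal distance between loupe and plate1 below 0.12 m and horizontal distance between jar_small and plate1 below 0.012 m and z of jar_small in the frame of plate1 between -0.001 and 0.006 m and horizontal distance between jar_medium and plate2 below 0.012 m and z of jar_medium in the frame of plate2 between -0.001 and 0.006 m and horizontal distance between jar_large and plate3 below 0.012 m and z of jar_large in the frame of plate3 between -0.001 and 0.006 m and horizontal distance between jar_largest and plate4 below 0.012 m and z of jar_largest in the frame of plate4 between -0.001 and 0.006 m) or (horizontal distance between loupe and plate4 below 0.12 m and horizontal distance between jar_small and plate4 below 0.012 m and z of jar_small in the frame of plate4 between -0.001 and 0.006 m and horizontal distance between jar_medium and plate3 below 0.012 m and z of jar_medium in the frame of plate3 between -0.001 and 0.006 m and horizontal distance between jar_large and plate2 below 0.012 m and z of jar_large in the frame of plate2 between -0.001 and 0.006 m and horizontal distance between jar_largest and plate1 below 0.012 m and z of jar_largest in the frame of plate1 between -0.001 and 0.006 m)) and angle between each of jar_small, jar_medium, jar_large, jar_largest's own z axis and vertical below 0.1 rad and linear speed of each of jar_small, jar_medium, jar_large, jar_largest below 0.02 m/s and contact force between each of jar_small, jar_medium, jar_large, jar_largest and the fingers below 0.1 N); the robot touches nothing.
It fails at once if a jar is tipped over (more than 0.5 rad) (angle between any of jar_small, jar_medium, jar_large, jar_largest's own z axis and vertical above 0.5 rad).
It fails at once if a jar is dropped or knocked: it moves faster than 0.6 m/s out of the fingers (a fall of about 18 mm) ((contact force between jar_small and the fingers below 0.05 N and linear speed of jar_small above 0.6 m/s) or (contact force between jar_medium and the fingers below 0.05 N and linear speed of jar_medium above 0.6 m/s) or (contact force between jar_large and the fingers below 0.05 N and linear speed of jar_large above 0.6 m/s) or (contact force between jar_largest and the fingers below 0.05 N and linear speed of jar_largest above 0.6 m/s)).
It fails at once if the loupe or the dish is moved by more than 15 mm (distance of any of loupe, dish from where it was at the start of the episode above 0.015 m).
It also fails if it takes over 109 s, if anything falls off the work surface, if the arm or the gripper's body presses on something with over 40 N, if the wrist force passes 120 N, or if a joint passes its speed limit or range.

### The arm

A 6-joint arm with a two-finger parallel gripper is mounted at the origin on the work surface. World frame = base frame: x ahead of the robot, y to its left, z up, the work surface at z = 0. Lengths are in mm, angles in rad, forces in N, time in s.
With the tool pointing down it reaches from about 275 to 750 mm from the base axis. Payload 10.2 kg.
Tool frame: the origin (TCP) lies at the centre of the arm's flange, where the gripper is bolted on; the fingertips stand 173 mm ahead of it and the grasp point (between the pads) lies 155 mm ahead of it; z points along the fingers, y is the line along which they close (so a half turn about z gives the same grasp; the last joint's range is limited). The gripper opens to 85 mm and grips with 20 to 120 N. Pads are 22 mm wide; open, the fingers measure 114 mm over their backs; the gripper's body (76 mm by 85 mm) begins 54 mm behind the grasp point. The pads swing forward as they close: fully open they stand 13 mm farther back than shut.
Start: joints at [1.126, 0.313, 1.498, -0, 1.331, -0.223], TCP at [115.506, 512.143, 404.694] pointing down, gripper open.
Joint ranges: [-2.94, 2.94], [-0.97, 2.17], [0.19, 2.56], [-1.23, 4.37], [0.02, 3.11], [-2.88, 2.88]. Speed limits (rad/s): [2.39, 2.39, 3.01, 3.14, 3.14, 3.14].

### API

Orientations are given as a unit quaternion [w, x, y, z].
In Python, from rig import status, capture, camera_info, ticket gives the robot as it stands.
- The arm moves only by the shell command python3 -m crank 'ROWS' [FORCE]. ROWS is JSON, a list of rows, each a list of 7 numbers: the shift along the tool's x, y, z as a fraction of full scale, then the turn, a rotation vector about the tool's x, y, z as a fraction of full scale, then the closure, from 0 (fully open) to 1 (shut). A call has 1 to 12 rows; each row is the pose to reach, as a shift and turn from the pose commanded when the call began, along the tool's axes at that moment; what a row does not reach only later rows make up. Full scale, the value 1, is 0.1 m for a shift and 45 degrees for a turn. A row lasts 1/10 s, in which the tool goes at most 50 mm and 8.59 degrees, less where a joint would pass 70% of its speed; a pose out of reach is approached as far as the arm can. A call with a number of a shift or a turn outside -1 to 1 is refused whole. A call with a gripper value outside its range is refused whole. The fingers move at their own pace and stop on an object; FORCE is the grip in N (left out, the last holds). Time passes only in rows, so rows that repeat a pose let the fingers close. It gives the time, the measured TCP pose, the force, the opening and the grip force at its end, in the units of the state.
- status.sense(): the state, without advancing time (a new reading comes with each control period).
- capture(name): name is "scene" or "top" or "wrist"; returns (picture, depth): 400x640x3 uint8, red, green, blue; 400x640 float32, mm along the optical axis (not along the pixel's ray), 0 where there is no reading.
- camera_info(name): a dict with "K" (3x3 intrinsics, pixels), "camera_from_world" (4x4, takes a point from world to camera coordinates). Camera axes: x right, y up, looking along -z (the intrinsics and any distortion apply to the point x, -y, -z); pixel columns grow to the right and rows downward; lengths in mm; the calibration is good to about 2 mm. A picture is of the moment at which its call begins: read the wrist's pose just before it. camera_info takes no time and is no camera call; for the wrist camera it gives the pose at the moment of the call.
- ticket.finish_job(): hands the job in; it is judged then, once.
The state is a dict: "time_s": time; "joints": joint angles; "dq": joint speeds; "tau": joint torques, N m; "eef_pos": TCP position; "ee_rot": TCP orientation; "force": force on the tool from outside, world axes, zero at the start; "wrist_torque": the same for the moment, N m; "grip_width": opening from 0.0 (shut) to 1.0 (fully open); "grip_force": force on a finger pad.
Only numpy, scipy, OpenCV 4.12 (cv2) and the standard library are available. Lean on these libraries where they do the work, as an engineer would, in place of code of your own. Each camera call takes 0.05 s, during which the arm holds its last target. There are 200 camera calls.

## Working session

There is one attempt and no reset: what is moved stays moved. The work goes in short steps, Python scripts to look and compute and a shell command to move; the robot and the scene stay as the last step left them, time stands still between calls to the robot, and variables do not carry over. Pictures are saved under pics/ and viewed, at most 14 in all, crops included, and the job is handed in when it is done.

```bash
ls; mkdir -p pics; python3 - <<'E'
from rig import status,capture,camera_info
import cv2
s=status.sense();print({k:s[k] for k in('time_s','eef_pos','ee_rot','grip_width')})
for n in('scene','top'):
    p,d=capture(n);cv2.imwrite(f'pics/{n}0.png',p[:,:,::-1]);c=camera_info(n);print(n,c)
E
```

```text
pics
{'time_s': 0.0, 'eef_pos': array([115.48875778, 512.09436728, 404.12748493]), 'ee_rot': array([-2.10404541e-04,  1.10688671e-01,  9.93854917e-01, -6.14676867e-04]), 'grip_width': 0.9980725384955091}
scene {'K': array([[447.6614651 ,   0.        , 325.31155895],
       [  0.        , 447.6614651 , 203.97889394],
       [  0.        ,   0.        ,   1.        ]]), 'camera_from_world': array([[ 7.74443559e-01,  6.32641656e-01,  1.30722790e-03,
        -3.84428758e+02],
       [-4.34323618e-01,  5.30169322e-01,  7.28205661e-01,
         1.83793969e+02],
       [ 4.60000184e-01, -5.64521944e-01,  6.85357429e-01,
        -1.08788181e+03],
       [ 0.00000000e+00,  0.00000000e+00,  0.00000000e+00,
         1.00000000e+00]])}
top {'K': array([[507.20502315,   0.        , 317.82114602],
       [  0.        , 507.20502315, 200.07127512],
       [  0.        ,   0.        ,   1.        ]]), 'camera_from_world': array([[ 2.16063916e-02, -9.99659753e-01,  1.46130736e-02,
         5.71049262e-02],
       [ 9.90616507e-01,  2.33793465e-02,  1.34656384e-01,
        -4.85398289e+02],
       [-1.34952212e-01,  1.15665133e-02,  9.90784596e-01,
        -1.20760577e+03],
       [ 0.00000000e+00,  0.00000000e+00,  0.00000000e+00,
         1.00000000e+00]])}
```

View pics/top0.png

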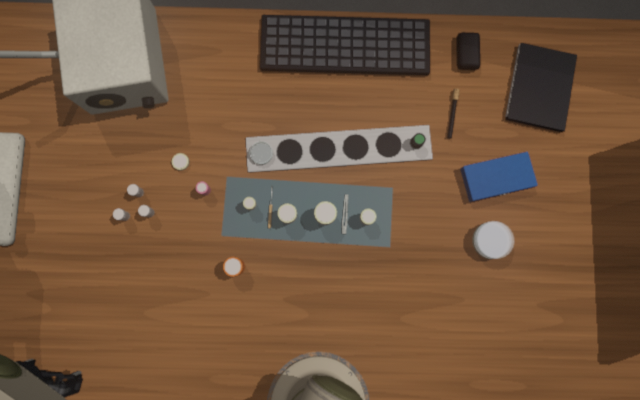

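View pics/scene0.png

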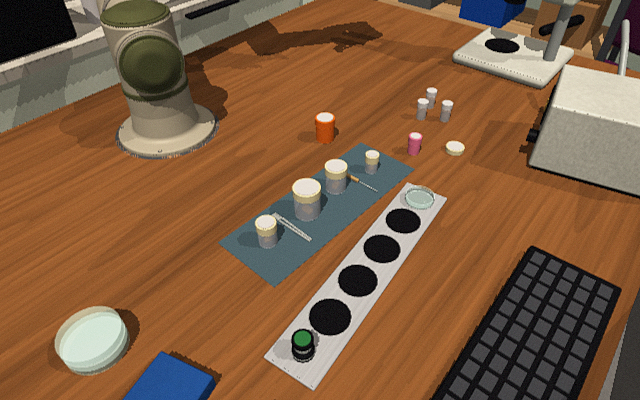

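Top view: jars small (249,203), large (287,213), largest (326,212) and medium (369,217). Plates are at (289,151), (323,149), (356,147) and (389,145), with the loupe on the right at (419,141) and the dish on the left at (261,153). Next I'll measure them by mask and depth.

```bash
cat > h.py <<'E'
from rig import status,capture,camera_info
import numpy as np,cv2
def cloud(d,c):
    K,T=c['K'],np.linalg.inv(c['camera_from_world']);v,u=np.mgrid[:400,:640]
    P=np.stack([(u-K[0,2])/K[0,0]*d,-(v-K[1,2])/K[1,1]*d,-d],-1)
    return P@T[:3,:3].T+T[:3,3]
def onplane(u,v,c,z):
    K,T=c['K'],np.linalg.inv(c['camera_from_world'])
    r=T[:3,:3]@np.array([(u-K[0,2])/K[0,0],-(v-K[1,2])/K[1,1],-1]);o=T[:3,3]
    return o+r*(z-o[2])/r[2]
def blob(m,u,v,R=22):
    w=np.zeros_like(m);w[v-R:v+R,u-R:u+R]=m[v-R:v+R,u-R:u+R]
    n,l,st,ce=cv2.connectedComponentsWithStats(w.astype(np.uint8))
    ok=[i for i in range(1,n) if st[i,4]>25]
    i=min(ok,key=lambda i:np.hypot(*(ce[i]-(u,v))));return ce[i],st[i],l==i
E
python3 - <<'E'
from h import *
p,d=capture('top');c=camera_info('top');X=cloud(d,c)
hsv=cv2.cvtColor(p,cv2.COLOR_RGB2HSV)
for n,u,v,h in(('small',249,203,45),('medium',369,217,52),('large',287,213,59),('largest',326,212,66)):
    m=(X[:,:,2]>h-7)&(X[:,:,2]<h+8)
    ce,st,l=blob(m,u,v);q=onplane(*ce,c,h)
    print(n,ce.round(1),st[2:],'ray',q.round(1),'depth',X[l].mean(0).round(1),'diam',np.sqrt(st[4]*4/np.pi)*abs(onplane(u+1,v,c,h)[1]-onplane(u,v,c,h)[1]))
    m=(hsv[:,:,2]>140)&(p[:,:,0]>p[:,:,2].astype(int)+10);ce,st,l=blob(m,u,v);print('  colour',ce.round(1),st[2:],onplane(*ce,c,h).round(1))
for u,v in((289,151),(323,149),(356,147),(389,145)):
    ce,st,l=blob(hsv[:,:,2]<60,u,v,16);print('plate',ce.round(1),st[2:],onplane(*ce,c,9).round(1),X[l].mean(0).round(1))
for n,u,v,z0,z1 in(('loupe',419,141,30,60),('dish',261,153,13,30)):
    ce,st,l=blob((X[:,:,2]>z0)&(X[:,:,2]<z1),u,v,18);print(n,X[l].mean(0).round(1),st)
w=camera_info('wrist');print(np.linalg.inv(w['camera_from_world']).round(3))
E
```

```text
small [248.6 203.1] [ 12  13 121] ray [472.3 178.2  45. ] depth [472.4 178.3  43.6] diam 29.907609534252813
  colour [248.9 202.5] [ 13  12 124] [473.9 177.4  45. ]
medium [367.6 216.5] [ 16  16 191] ray [ 445.7 -109.1   52. ] depth [ 445.8 -109.2   51. ] diam 37.480212371126946
  colour [368.1 215.9] [ 15  15 192] [ 447.1 -110.2   52. ]
large [286.4 213.2] [ 20  19 284] ray [448.4  85.4  59. ] depth [448.5  85.5  58.1] diam 45.271382954379995
  colour [286.9 212.6] [ 19  20 294] [449.9  84.5  59. ]
largest [324.8 212.7] [ 23  23 393] ray [450.9  -5.8  66. ] depth [451.   -5.8  65. ] diam 53.07905572652012
  colour [325.2 212.2] [ 23  23 410] [452.2  -6.8  66. ]
plate [289.1 151.2] [ 23  23 394] [611.4  86.    9. ] [610.2  85.8  14. ]
plate [322.1 148.7] [ 23  22 374] [619.8   2.9   9. ] [618.5   2.9  14.4]
plate [350.1 145.2] [ 14  21 122] [630.6 -68.1   9. ] [628.4 -67.5  17.8]Traceback (most recent call last):
  File "<stdin>", line 10, in <module>
  File "h.py", line 15, in blob
    i=min(ok,key=lambda i:np.hypot(*(ce[i]-(u,v))));return ce[i],st[i],l==i
ValueError: min() iterable argument is empty
```

```bash
python3 - <<'E'
from h import *
p,d=capture('top');c=camera_info('top');X=cloud(d,c);np.savez('t0.npz',p=p,X=X)
hsv=cv2.cvtColor(p,cv2.COLOR_RGB2HSV)
print(hsv[150,270:440,2].tolist());print(X[150,270:420:3,2].round().tolist())
cv2.imwrite('pics/topc.png',cv2.resize(p[100:230,220:440,::-1],None,fx=3.6,fy=3.6,interpolation=cv2.INTER_CUBIC))
E
```

```text
[150, 159, 161, 165, 169, 166, 133, 83, 59, 57, 57, 57, 58, 57, 58, 57, 59, 57, 57, 57, 57, 58, 57, 58, 58, 58, 57, 59, 59, 59, 58, 70, 123, 159, 169, 170, 170, 170, 166, 129, 78, 60, 57, 58, 58, 58, 58, 58, 58, 57, 58, 57, 58, 57, 58, 59, 59, 59, 58, 57, 59, 59, 59, 59, 67, 112, 157, 171, 173, 173, 173, 171, 143, 97, 65, 60, 59, 59, 60, 60, 60, 59, 59, 60, 61, 60, 60, 61, 61, 61, 60, 62, 61, 61, 61, 61, 61, 86, 146, 169, 173, 173, 173, 173, 173, 173, 167, 125, 74, 61, 62, 61, 62, 62, 61, 62, 61, 62, 61, 62, 62, 62, 63, 61, 63, 63, 64, 62, 66, 90, 134, 163, 172, 170, 155, 131, 119, 117, 117, 120, 137, 145, 145, 140, 148, 155, 155, 156, 157, 158, 159, 159, 159, 159, 159, 159, 160, 166, 171, 173, 173, 156, 140, 137, 136, 137, 136, 136, 137, 137]
[8.0, 6.0, 4.0, 5.0, 9.0, 7.0, 11.0, 7.0, 4.0, 2.0, 9.0, 5.0, 5.0, -3.0, 7.0, 12.0, 6.0, 10.0, 7.0, 8.0, 4.0, 9.0, 7.0, 3.0, 7.0, 11.0, 5.0, 7.0, 9.0, 8.0, 9.0, 7.0, 7.0, 7.0, 3.0, 6.0, 10.0, 11.0, 9.0, 11.0, 3.0, 9.0, 4.0, 8.0, 8.0, 8.0, 5.0, 6.0, 5.0, 3.0]
```

View pics/topc.png

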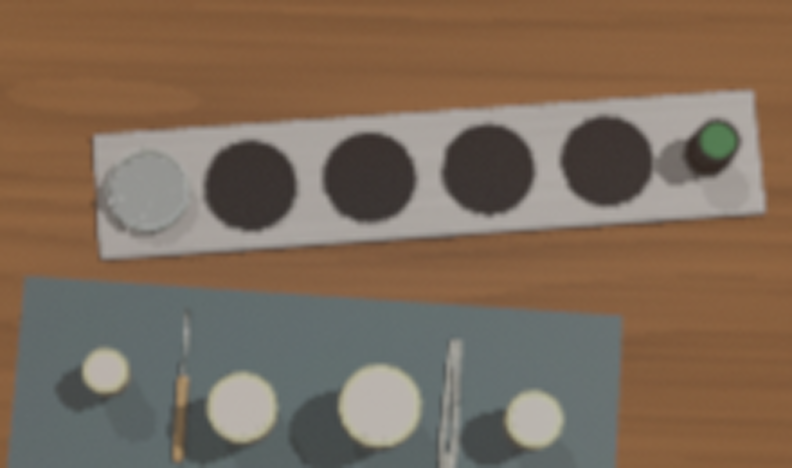

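The enlarged crop shows clean dark discs, so threshold about 110 will do. The dish is on the left and the loupe on the right. I'll re-measure and square the tool to the world axes.

```bash
python3 -m crank '[[0,0,0,0,0,0.19,0],[0,0,0,0,0,0.38,0],[0,0,0,0,0,0.57,0],[0,0,0,0,0,0.76,0],[0,0,0,0,0,0.95,0],[0,0,0,0,0,1,0]]' 30; python3 -m crank '[[0,0,0,0,0,0.18,0],[0,0,0,0,0,0.36,0],[0,0,0,0,0,0.54,0],[0,0,0,0,0,0.718,0],[0,0,0,0,0,0.718,0],[0,0,0,0,0,0.718,0]]'
python3 - <<'E'
from h import *
z=np.load('t0.npz');p=z['p'];c=camera_info('top');g=cv2.cvtColor(p,cv2.COLOR_RGB2HSV)[:,:,2]
Q=[]
for u,v in((289,151),(323,149),(356,147),(389,145)):
    ce,st,l=blob(g<112,u,v,17);Q.append(onplane(*ce,c,9));print('plate',ce.round(1),st[2:],Q[-1].round(1))
print(np.linalg.norm(np.diff(Q,axis=0),axis=1))
s=status.sense();print(s['joints'].round(3),s['eef_pos'].round(1),s['ee_rot'].round(4))
ps,ds=capture('scene');cs=camera_info('scene');h=cv2.cvtColor(ps,cv2.COLOR_RGB2HSV)
for u,v in((403,221),(382,249),(358,281),(330,317)):
    ce,st,l=blob(h[:,:,2]<60,u,v,25);print('scene plate',ce.round(1),st[2:],onplane(*ce,cs,9).round(1))
E
```

```text
time_s: 0.8
eef_pos: [115.5, 512.1, 404.5]
ee_rot: [0.0, 0.485, 0.875, -0.0]
force: [-0.1, 0.4, -0.0]
grip_width: 1.004
grip_force: 0.0
time_s: 1.4
eef_pos: [115.5, 512.1, 404.6]
ee_rot: [0.0, 0.706, 0.708, -0.0]
force: [-0.4, 0.6, 0.5]
grip_width: 0.997
grip_force: 0.0
plate [289.  151.2] [ 25  25 499] [611.3  86.1   9. ]
plate [322.1 148.9] [ 26  25 499] [619.3   2.7   9. ]
plate [355.2 146.7] [ 25  25 494] [627.2 -80.9   9. ]
plate [388.1 144.3] [ 25  25 490] [ 635.5 -164.4    9. ]
[83.73803607 84.04501505 83.91751628]
[ 1.126  0.313  1.498 -0.     1.331  1.122] [115.5 512.1 404.6] [ 1.000e-04  7.059e-01  7.083e-01 -1.000e-04]
scene plate [402.6 220.5] [ 34  24 650] [615.1  85.8   9. ]
scene plate [381.3 248.4] [ 36  28 789] [623.2   2.3   9. ]
scene plate [357.2 280.2] [ 39  32 963] [631.3 -81.3   9. ]
scene plate [329.5 316.5] [  42   36 1185] [ 639.4 -164.7    9. ]
```

```bash
for i in 1; do python3 -m crank '[[-0.2,0.22,0.08,0,0,0,0],[-0.4,0.45,0.17,0,0,0,0],[-0.6,0.67,0.26,0,0,0,0],[-0.835,0.9,0.35,0,0,0,0]]' ; python3 -m crank '[[-0.2,0.22,0.08,0,0,0,0],[-0.4,0.45,0.17,0,0,0,0],[-0.6,0.67,0.26,0,0,0,0],[-0.835,0.9,0.35,0,0,0,0]]' ; python3 -m crank '[[-0.2,0.22,0.08,0,0,0,0],[-0.4,0.45,0.17,0,0,0,0],[-0.6,0.67,0.26,0,0,0,0],[-0.835,0.9,0.35,0,0,0,0]]' ; python3 -m crank '[[-0.2,0.22,0.08,0,0,0,0],[-0.4,0.45,0.17,0,0,0,0],[-0.6,0.67,0.26,0,0,0,0],[-0.835,0.9,0.35,0,0,0,0],[-0.835,0.9,0.35,0,0,0,0],[-0.835,0.9,0.35,0,0,0,0]]'; done | grep eef
python3 - <<'E'
from h import *
c=camera_info('wrist');p,d=capture('wrist');cv2.imwrite('pics/w1.png',p[:,:,::-1]);np.savez('w1.npz',p=p,d=d,K=c['K'],T=c['camera_from_world'])
print(status.sense()['eef_pos'],c['K'].round(),np.linalg.inv(c['camera_from_world']).round(2))
E
```

```text
eef_pos: [206.1, 427.8, 369.4]
eef_pos: [296.2, 344.3, 334.4]
eef_pos: [386.2, 260.7, 299.4]
eef_pos: [475.4, 177.8, 264.5]
[475.08143138 178.32824862 264.7433619 ] [[331.   0. 321.]
 [  0. 331. 199.]
 [  0.   0.   1.]] [[ 1.0000e+00 -0.0000e+00 -0.0000e+00  4.7571e+02]
 [ 0.0000e+00  9.5000e-01  3.0000e-01  2.5569e+02]
 [ 0.0000e+00 -3.0000e-01  9.5000e-01  2.3390e+02]
 [ 0.0000e+00  0.0000e+00  0.0000e+00  1.0000e+00]]
```

View pics/w1.png

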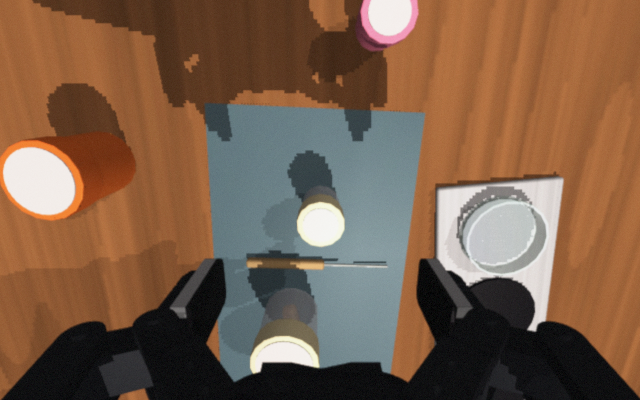

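The wrist view shows the small cap top at (320.5,224.5), which works out to about (475.7,179.7), agreeing with the estimate. The fingers straddle it clear of the needle, so I'll descend and grip.

```bash
python3 -m crank '[[0.01,0,0.2,0,0,0,0],[0.01,0,0.4,0,0,0,0],[0.01,0,0.6,0,0,0,0],[0.01,0,0.7,0,0,0,0],[0.01,0,0.757,0,0,0,0],[0.01,0,0.757,0,0,0,0]]' 30; python3 -m crank '[[0,0,0,0,0,0,1],[0,0,0,0,0,0,1],[0,0,0,0,0,0,1],[0,0,0,0,0,0,1],[0,0,0,0,0,0,1],[0,0,0,0,0,0,1],[0,0,0,0,0,0,1],[0,0,0,0,0,0,1],[0,0,0,0,0,0,1],[0,0,0,0,0,0,1]]' 30
```

```text
time_s: 3.9
eef_pos: [475.2, 179.4, 189.0]
ee_rot: [-0.0, 0.707, 0.707, -0.0]
force: [-0.3, -0.0, -0.1]
grip_width: 0.996
grip_force: 0.0
time_s: 4.9
eef_pos: [475.5, 179.0, 189.4]
ee_rot: [0.0, 0.707, 0.707, 0.0]
force: [-1.0, -0.3, 5.0]
grip_width: 0.339
grip_force: 29.5
```

```bash
(python3 -m crank '[[0,0,-0.08,0,0,0,1],[0,0,-0.25,0,0,0,1],[0,0,-0.45,0,0,0,1],[0,0,-0.65,0,0,0,1],[0,0,-0.8,0,0,0,1]]'
python3 -m crank '[[-0.1,0.05,0,0,0,0,1],[-0.26,0.12,0,0,0,0,1],[-0.46,0.21,0,0,0,0,1],[-0.66,0.31,0,0,0,0,1],[-0.86,0.406,0,0,0,0,1]]'
python3 -m crank '[[-0.2,0.09,0,0,0,0,1],[-0.4,0.18,0,0,0,0,1],[-0.6,0.27,0,0,0,0,1],[-0.73,0.34,0,0,0,0,1],[-0.86,0.406,0,0,0,0,1]]'
python3 -m crank '[[-0.2,0.09,0,0,0,0,1],[-0.4,0.18,0,0,0,0,1],[-0.6,0.27,0,0,0,0,1],[-0.73,0.34,0,0,0,0,1],[-0.86,0.406,0,0,0,0,1]]'
python3 -m crank '[[-0.2,0.09,0,0,0,0,1],[-0.4,0.19,0,0,0,0,1],[-0.6,0.28,0,0,0,0,1],[-0.75,0.35,0,0,0,0,1],[-0.86,0.406,0,0,0,0,1],[-0.86,0.406,0,0,0,0,1],[-0.86,0.406,0,0,0,0,1],[-0.86,0.406,0,0,0,0,1]]') | egrep 'eef|grip'
cat > look.py <<'E'
import sys
from h import *
c=camera_info('wrist');p,d=capture('wrist');cv2.imwrite(f'pics/{sys.argv[1]}.png',p[:,:,::-1]);np.savez(sys.argv[1]+'.npz',p=p)
s=status.sense();print(s['eef_pos'],s['grip_width'],s['grip_force'])
g=p.max(2)
m=(g<75).astype(np.uint8)
n,l,st,ce=cv2.connectedComponentsWithStats(m)
for i in range(1,n):
    if st[i,4]>1500:print(st[i],ce[i].round(1),onplane(*ce[i],c,9).round(1))
E
python3 look.py w2
```

```text
eef_pos: [475.4, 179.0, 270.4]
grip_width: 0.337
grip_force: 29.7
eef_pos: [516.3, 91.5, 268.1]
grip_width: 0.339
grip_force: 29.7
eef_pos: [556.8, 5.9, 268.4]
grip_width: 0.342
grip_force: 29.7
eef_pos: [597.5, -79.7, 268.7]
grip_width: 0.341
grip_force: 29.7
eef_pos: [637.6, -164.3, 269.0]
grip_width: 0.343
grip_force: 29.7
[ 637.5891745  -164.26230363  269.04109659] 0.33846696205761617 29.705455899238586
[  544     0    96   334 16436] [601.6 189.9] [ 840.9 -151.8    9. ]
[ 260   29   99  106 8191] [308.7  81.7] [630.2 -78.3   9. ]
[ 277  161   89   78 5239] [321.  198.8] [ 638.3 -158.7    9. ]
[   39   246   601   154 38531] [327.5 353.1] [ 644.  -296.6    9. ]
```

View pics/w2.png

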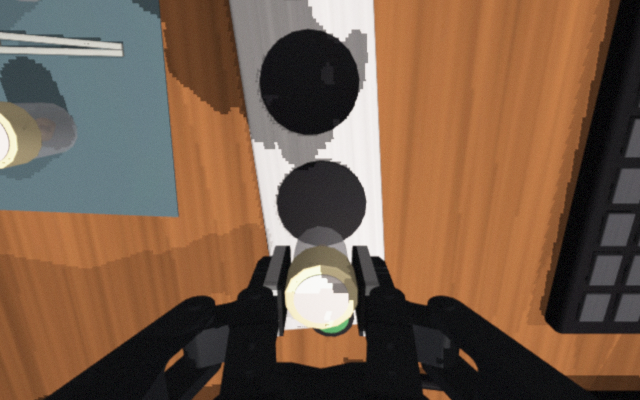

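The held small jar hangs upright over plate 4, with the loupe just beyond it. The plate's upper edge at row 161 puts its centre at about (638,-164), which agrees with the estimate. Lowering it.

```bash
python3 -m crank '[[0,0,0.1,0,0,0,1],[0,0,0.25,0,0,0,1],[0,0,0.4,0,0,0,1],[0,0,0.55,0,0,0,1],[0,0,0.63,0,0,0,1],[0,0,0.67,0,0,0,1],[0,0,0.69,0,0,0,1],[0,0,0.705,0,0,0,1],[0,0,0.713,0,0,0,1],[0,0,0.713,0,0,0,1],[0,0,0.713,0,0,0,1]]'; python3 look.py w3
```

```text
time_s: 8.85
eef_pos: [637.7, -165.1, 198.0]
ee_rot: [0.0, 0.707, 0.707, 0.0]
force: [0.2, 0.5, -0.5]
grip_width: 0.342
grip_force: 29.7
[ 637.73437772 -165.03729017  197.97395095] 0.3361230019233371 29.699150919914246
[  230     0   145   150 17333] [302.4  72.8] [630.1 -77.9   9. ]
[   44   186   554   214 44239] [321.  335.2] [ 638.5 -219.8    9. ]
```

```bash
python3 -m crank '[[0,0,0.006,0,0,0,1],[0,0,0.01,0,0,0,1],[0,0,0.01,0,0,0,1]]'; python3 -m crank '[[0,0,0.003,0,0,0,1],[0,0,0.006,0,0,0,1],[0,0,0.006,0,0,0,1]]' | egrep 'eef|force'
```

```text
time_s: 9.2
eef_pos: [637.8, -165.1, 197.4]
ee_rot: [0.0, 0.707, 0.707, 0.0]
force: [-1.8, 1.0, 5.7]
grip_width: 0.338
grip_force: 30.1
eef_pos: [637.8, -165.1, 197.4]
force: [-3.1, 0.9, 10.0]
grip_force: 30.5
```

```bash
(python3 -m crank '[[0,0,0,0,0,0,0.55],[0,0,0,0,0,0,0.5],[0,0,0,0,0,0,0.4],[0,0,0,0,0,0,0],[0,0,0,0,0,0,0],[0,0,0,0,0,0,0],[0,0,0,0,0,0,0]]'
python3 -m crank '[[0,0,-0.05,0,0,0,0],[0,0,-0.15,0,0,0,0],[0,0,-0.35,0,0,0,0],[0,0,-0.55,0,0,0,0],[0,0,-0.75,0,0,0,0]]'
python3 -m crank '[[0.07,-0.2,0,0,0,0,0],[0.14,-0.5,0,0,0,0,0],[0.21,-0.75,0,0,0,0,0],[0.28,-0.945,0,0,0,0,0]]'
python3 -m crank '[[0.07,-0.25,0,0,0,0,0],[0.14,-0.5,0,0,0,0,0],[0.21,-0.75,0,0,0,0,0],[0.28,-0.945,0,0,0,0,0],[0.28,-0.945,0,0,0,0,0],[0.28,-0.945,0,0,0,0,0]]' )| egrep 'time|eef|grip'
cat > cap.py <<'E'
import sys
from h import *
h=float(sys.argv[2]);c=camera_info('wrist');p,d=capture('wrist');cv2.imwrite(f'pics/{sys.argv[1]}.png',p[:,:,::-1])
e=status.sense()['eef_pos'];m=((p.min(2)>215)).astype(np.uint8)
n,l,st,ce=cv2.connectedComponentsWithStats(m)
for i in range(1,n):
    q=onplane(*ce[i],c,h)
    if st[i,4]>600 and np.hypot(*(q-e)[:2])<60:print(st[i],ce[i].round(),'cap',q.round(1),'tcp',e.round(1))
E
python3 cap.py w4 52
```

```text
time_s: 10.2
eef_pos: [637.7, -165.0, 196.1]
grip_width: 1.001
grip_force: 0.0
time_s: 10.7
eef_pos: [637.7, -165.0, 272.9]
grip_width: 0.999
grip_force: 0.0
time_s: 11.1
eef_pos: [542.0, -136.7, 272.1]
grip_width: 1.001
grip_force: 0.0
time_s: 11.7
eef_pos: [449.1, -109.2, 272.0]
grip_width: 1.0
grip_force: 0.0
[ 294  200   55   51 2032] [321. 226.] cap [ 450.2 -108.8   52. ] tcp [ 449.4 -109.3  271.8]
```

View pics/w4.png

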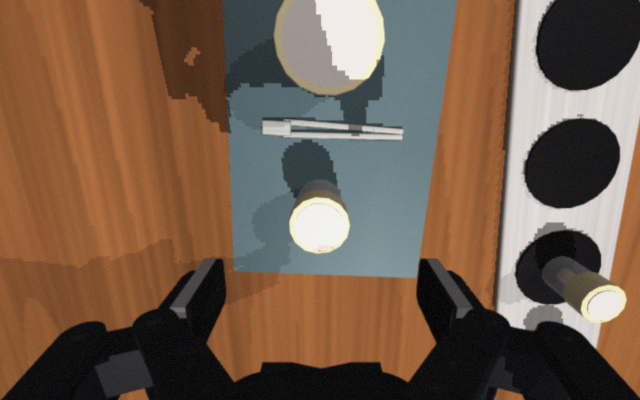

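Small jar is standing on its plate; the medium cap at (321,226) is centred between the fingers.

```bash
(python3 -m crank '[[0,0.01,0.2,0,0,0,0],[0,0.01,0.4,0,0,0,0],[0,0.01,0.6,0,0,0,0],[0,0.01,0.7,0,0,0,0],[0,0.01,0.757,0,0,0,0],[0,0.01,0.757,0,0,0,0]]' 35; python3 -m crank '[[0,0,0,0,0,0,1],[0,0,0,0,0,0,1],[0,0,0,0,0,0,1],[0,0,0,0,0,0,1],[0,0,0,0,0,0,1],[0,0,0,0,0,0,1],[0,0,0,0,0,0,1],[0,0,0,0,0,0,1],[0,0,0,0,0,0,1],[0,0,0,0,0,0,1]]' 35
python3 -m crank '[[0,0,-0.08,0,0,0,1],[0,0,-0.25,0,0,0,1],[0,0,-0.45,0,0,0,1],[0,0,-0.65,0,0,0,1],[0,0,-0.8,0,0,0,1]]'
python3 -m crank '[[0.02,0.1,0,0,0,0,1],[0.05,0.28,0,0,0,0,1],[0.08,0.48,0,0,0,0,1],[0.11,0.68,0,0,0,0,1],[0.14,0.898,0,0,0,0,1]]'
python3 -m crank '[[0.03,0.2,0,0,0,0,1],[0.06,0.4,0,0,0,0,1],[0.09,0.6,0,0,0,0,1],[0.12,0.78,0,0,0,0,1],[0.14,0.888,0,0,0,0,1],[0.14,0.888,0,0,0,0,1],[0.14,0.888,0,0,0,0,1]]') | egrep 'eef|grip|force'
```

```text
eef_pos: [450.0, -109.1, 195.2]
force: [0.0, -0.6, 0.2]
grip_width: 1.0
grip_force: 0.0
eef_pos: [449.9, -109.0, 196.0]
force: [-1.4, 0.3, 6.0]
grip_width: 0.434
grip_force: 34.6
eef_pos: [449.7, -108.9, 277.0]
force: [0.9, -0.7, -1.0]
grip_width: 0.433
grip_force: 35.1
eef_pos: [540.6, -94.5, 274.5]
force: [-0.5, -0.1, 0.9]
grip_width: 0.431
grip_force: 35.1
eef_pos: [628.2, -80.8, 274.4]
force: [-0.9, 0.1, -0.4]
grip_width: 0.436
grip_force: 35.2
```

```bash
(python3 -m crank '[[0,0,0.1,0,0,0,1],[0,0,0.25,0,0,0,1],[0,0,0.4,0,0,0,1],[0,0,0.55,0,0,0,1],[0,0,0.63,0,0,0,1],[0,0,0.67,0,0,0,1],[0,0,0.69,0,0,0,1],[0,0,0.705,0,0,0,1],[0,0,0.71,0,0,0,1],[0,0,0.71,0,0,0,1]]'
python3 -m crank '[[0,0.005,0.006,0,0,0,1],[0,0.005,0.01,0,0,0,1],[0,0.005,0.01,0,0,0,1]]';python3 -m crank '[[0,0,0.005,0,0,0,1],[0,0,0.008,0,0,0,1],[0,0,0.008,0,0,0,1]]' )| egrep 'eef|force'
```

```text
eef_pos: [628.4, -81.0, 204.7]
force: [-0.1, 0.8, 0.3]
grip_force: 35.2
eef_pos: [628.9, -81.1, 204.0]
force: [-1.9, 0.3, 5.6]
grip_force: 35.6
eef_pos: [628.9, -81.0, 204.0]
force: [-4.8, 0.7, 10.7]
grip_force: 36.1
```

```bash
(python3 -m crank '[[0,0,0,0,0,0,0.5],[0,0,0,0,0,0,0.4],[0,0,0,0,0,0,0.3],[0,0,0,0,0,0,0],[0,0,0,0,0,0,0],[0,0,0,0,0,0,0],[0,0,0,0,0,0,0]]'
python3 -m crank '[[0,0,-0.05,0,0,0,0],[0,0,-0.15,0,0,0,0],[0,0,-0.35,0,0,0,0],[0,0,-0.55,0,0,0,0],[0,0,-0.75,0,0,0,0]]'
python3 -m crank '[[0.2,-0.2,0,0,0,0,0],[0.4,-0.42,0,0,0,0,0],[0.62,-0.65,0,0,0,0,0],[0.835,-0.885,0,0,0,0,0]]'
python3 -m crank '[[0.2,-0.2,0,0,0,0,0],[0.4,-0.42,0,0,0,0,0],[0.62,-0.65,0,0,0,0,0],[0.835,-0.885,0,0,0,0,0],[0.835,-0.885,0,0,0,0,0],[0.835,-0.885,0,0,0,0,0]]' )| egrep 'time|eef|grip'
python3 cap.py w5 59
```

```text
time_s: 17.35
eef_pos: [628.8, -81.0, 202.5]
grip_width: 0.997
grip_force: 0.0
time_s: 17.85
eef_pos: [628.8, -81.0, 279.4]
grip_width: 1.0
grip_force: 0.0
time_s: 18.25
eef_pos: [539.4, 3.3, 278.6]
grip_width: 1.003
grip_force: 0.0
time_s: 18.85
eef_pos: [452.1, 86.1, 278.5]
grip_width: 0.998
grip_force: 0.0
[ 284  194   71   62 3377] [320. 226.] cap [452.6  87.1  59. ] tcp [452.5  85.7 278.3]
```

View pics/w5.png

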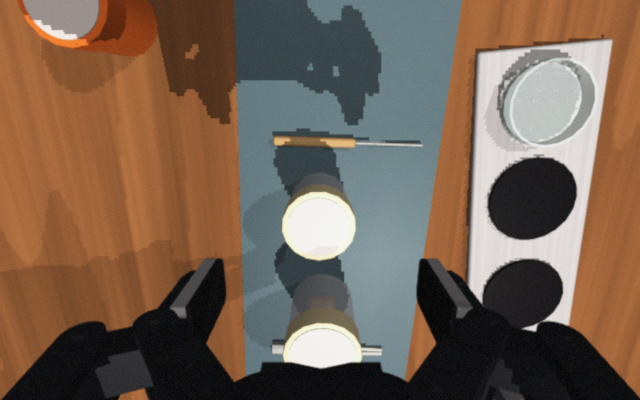

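The large cap at (320,226) is centred between the fingers.

```bash
(python3 -m crank '[[0.01,0,0.2,0,0,0,0],[0.01,0,0.4,0,0,0,0],[0.01,0,0.6,0,0,0,0],[0.01,0,0.7,0,0,0,0],[0.01,0,0.762,0,0,0,0],[0.01,0,0.762,0,0,0,0]]' 40; python3 -m crank '[[0,0,0,0,0,0,1],[0,0,0,0,0,0,1],[0,0,0,0,0,0,1],[0,0,0,0,0,0,1],[0,0,0,0,0,0,1],[0,0,0,0,0,0,1],[0,0,0,0,0,0,1],[0,0,0,0,0,0,1],[0,0,0,0,0,0,1],[0,0,0,0,0,0,1]]' 40
python3 -m crank '[[0,0,-0.08,0,0,0,1],[0,0,-0.25,0,0,0,1],[0,0,-0.45,0,0,0,1],[0,0,-0.65,0,0,0,1],[0,0,-0.8,0,0,0,1]]'
python3 -m crank '[[-0.05,0.1,0,0,0,0,1],[-0.13,0.26,0,0,0,0,1],[-0.22,0.45,0,0,0,0,1],[-0.32,0.64,0,0,0,0,1],[-0.42,0.843,0,0,0,0,1]]'
python3 -m crank '[[-0.1,0.2,0,0,0,0,1],[-0.2,0.4,0,0,0,0,1],[-0.3,0.6,0,0,0,0,1],[-0.38,0.75,0,0,0,0,1],[-0.42,0.843,0,0,0,0,1],[-0.42,0.843,0,0,0,0,1],[-0.42,0.843,0,0,0,0,1]]') | egrep 'eef|grip|force'
```

```text
eef_pos: [452.2, 86.7, 201.2]
force: [-0.6, -0.6, -0.4]
grip_width: 0.999
grip_force: 0.0
eef_pos: [452.0, 87.1, 202.1]
force: [-1.6, -0.5, 5.5]
grip_width: 0.527
grip_force: 40.0
eef_pos: [451.8, 87.1, 283.1]
force: [-0.2, 0.2, -1.9]
grip_width: 0.526
grip_force: 41.1
eef_pos: [537.2, 44.2, 280.5]
force: [0.0, 0.2, -1.2]
grip_width: 0.519
grip_force: 41.1
eef_pos: [620.3, 2.8, 280.5]
force: [0.5, 0.2, -1.1]
grip_width: 0.525
grip_force: 41.2
```

```bash
(python3 -m crank '[[0,0,0.1,0,0,0,1],[0,0,0.25,0,0,0,1],[0,0,0.4,0,0,0,1],[0,0,0.55,0,0,0,1],[0,0,0.63,0,0,0,1],[0,0,0.67,0,0,0,1],[0,0,0.69,0,0,0,1],[0,0,0.705,0,0,0,1],[0,0,0.71,0,0,0,1],[0,0,0.71,0,0,0,1]]'
python3 -m crank '[[0,0.005,0.006,0,0,0,1],[0,0.005,0.01,0,0,0,1],[0,0.005,0.01,0,0,0,1]]';python3 -m crank '[[0,0,0.005,0,0,0,1],[0,0,0.008,0,0,0,1],[0,0,0.008,0,0,0,1]]' )| egrep 'eef|force'
```

```text
eef_pos: [620.5, 3.0, 210.7]
force: [0.7, 0.2, -2.2]
grip_force: 41.2
eef_pos: [621.0, 3.0, 210.2]
force: [-2.8, -0.6, 6.6]
grip_force: 41.8
eef_pos: [621.0, 3.0, 210.1]
force: [-6.0, 0.2, 11.4]
grip_force: 42.2
```

```bash
(python3 -m crank '[[0,0,0,0,0,0,0.4],[0,0,0,0,0,0,0.3],[0,0,0,0,0,0,0.2],[0,0,0,0,0,0,0],[0,0,0,0,0,0,0],[0,0,0,0,0,0,0],[0,0,0,0,0,0,0]]'
python3 -m crank '[[0,0,-0.05,0,0,0,0],[0,0,-0.15,0,0,0,0],[0,0,-0.35,0,0,0,0],[0,0,-0.55,0,0,0,0],[0,0,-0.8,0,0,0,0]]'
python3 -m crank '[[-0.01,-0.2,0,0,0,0,0],[-0.02,-0.42,0,0,0,0,0],[-0.03,-0.65,0,0,0,0,0],[-0.04,-0.83,0,0,0,0,0]]'
python3 -m crank '[[-0.01,-0.2,0,0,0,0,0],[-0.02,-0.42,0,0,0,0,0],[-0.03,-0.65,0,0,0,0,0],[-0.04,-0.83,0,0,0,0,0],[-0.04,-0.83,0,0,0,0,0],[-0.04,-0.83,0,0,0,0,0]]' )| egrep 'time|eef|grip'
python3 cap.py w6 66
```

```text
time_s: 24.5
eef_pos: [620.9, 3.0, 208.6]
grip_width: 1.001
grip_force: 0.0
time_s: 25.0
eef_pos: [620.8, 3.0, 289.8]
grip_width: 1.0
grip_force: 0.0
time_s: 25.4
eef_pos: [536.8, -0.9, 289.5]
grip_width: 0.999
grip_force: 0.0
time_s: 26.0
eef_pos: [455.4, -5.1, 289.5]
grip_width: 1.001
grip_force: 0.0
[ 278  186  103   74 4640] [319. 224.] cap [455.6  -4.5  66. ] tcp [455.7  -5.1 289.2]
```

View pics/w6.png

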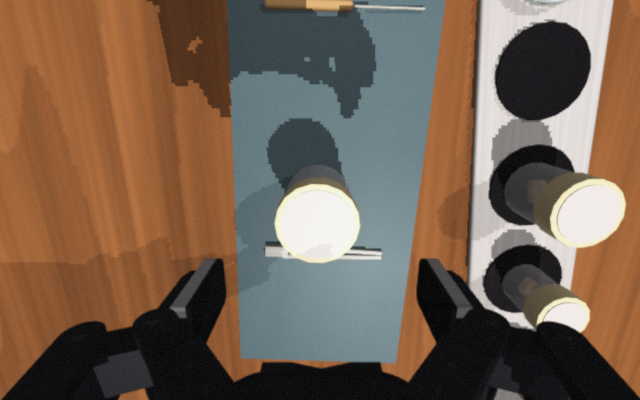

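The largest cap at (317,223) is centred; the large and medium jars stand on their plates.

```bash
(python3 -m crank '[[0,-0.005,0.2,0,0,0,0],[0,-0.005,0.4,0,0,0,0],[0,-0.005,0.6,0,0,0,0],[0,-0.005,0.74,0,0,0,0],[0,-0.005,0.81,0,0,0,0],[0,-0.005,0.81,0,0,0,0]]' 45; python3 -m crank '[[0,0,0,0,0,0,1],[0,0,0,0,0,0,1],[0,0,0,0,0,0,1],[0,0,0,0,0,0,1],[0,0,0,0,0,0,1],[0,0,0,0,0,0,1],[0,0,0,0,0,0,1],[0,0,0,0,0,0,1],[0,0,0,0,0,0,1],[0,0,0,0,0,0,1]]' 45
python3 -m crank '[[0,0,-0.08,0,0,0,1],[0,0,-0.25,0,0,0,1],[0,0,-0.45,0,0,0,1],[0,0,-0.65,0,0,0,1],[0,0,-0.8,0,0,0,1]]'
python3 -m crank '[[0.05,0.1,0,0,0,0,1],[0.14,0.26,0,0,0,0,1],[0.24,0.43,0,0,0,0,1],[0.35,0.61,0,0,0,0,1],[0.455,0.79,0,0,0,0,1]]'
python3 -m crank '[[0.1,0.18,0,0,0,0,1],[0.21,0.38,0,0,0,0,1],[0.32,0.57,0,0,0,0,1],[0.41,0.71,0,0,0,0,1],[0.455,0.795,0,0,0,0,1],[0.455,0.795,0,0,0,0,1],[0.455,0.795,0,0,0,0,1]]') | egrep 'eef|grip|force'
```

```text
eef_pos: [454.8, -5.0, 207.1]
force: [-0.5, 0.2, 0.6]
grip_width: 1.001
grip_force: 0.0
eef_pos: [454.6, -5.0, 208.5]
force: [-1.9, -0.1, 4.6]
grip_width: 0.621
grip_force: 46.3
eef_pos: [454.4, -4.9, 289.4]
force: [-0.5, 0.2, -1.8]
grip_width: 0.618
grip_force: 47.6
eef_pos: [534.5, 41.5, 286.8]
force: [-0.0, -0.3, -2.7]
grip_width: 0.619
grip_force: 47.6
eef_pos: [612.9, 86.2, 286.7]
force: [-0.4, 0.1, -2.9]
grip_width: 0.617
grip_force: 47.7
```

```bash
(python3 -m crank '[[0,0,0.1,0,0,0,1],[0,0,0.25,0,0,0,1],[0,0,0.4,0,0,0,1],[0,0,0.55,0,0,0,1],[0,0,0.63,0,0,0,1],[0,0,0.67,0,0,0,1],[0,0,0.69,0,0,0,1],[0,0,0.705,0,0,0,1],[0,0,0.71,0,0,0,1],[0,0,0.71,0,0,0,1]]'
python3 -m crank '[[0,0,0.006,0,0,0,1],[0,0,0.01,0,0,0,1],[0,0,0.01,0,0,0,1]]';python3 -m crank '[[0,0,0.005,0,0,0,1],[0,0,0.008,0,0,0,1],[0,0,0.008,0,0,0,1]]' )| egrep 'eef|force'
```

```text
eef_pos: [613.0, 86.0, 216.9]
force: [0.7, 0.1, -2.0]
grip_force: 47.7
eef_pos: [613.1, 86.0, 216.6]
force: [-2.3, -0.1, 4.8]
grip_force: 48.3
eef_pos: [613.0, 86.0, 216.5]
force: [-5.4, -0.3, 11.7]
grip_force: 48.8
```

```bash
(python3 -m crank '[[0,0,0,0,0,0,0.3],[0,0,0,0,0,0,0.2],[0,0,0,0,0,0,0.1],[0,0,0,0,0,0,0],[0,0,0,0,0,0,0],[0,0,0,0,0,0,0],[0,0,0,0,0,0,0]]'
python3 -m crank '[[0,0,-0.05,0,0,0,0],[0,0,-0.15,0,0,0,0],[0,0,-0.35,0,0,0,0],[0,0,-0.55,0,0,0,0],[0,0,-0.9,0,0,0,0]]'
python3 -m crank '[[0.3,-0.25,0,0,0,0,0],[0.6,-0.5,0,0,0,0,0],[0.8,-0.75,0,0,0,0,0],[1,-1,0,0,0,0,0]]'
python3 -m crank '[[0.3,-0.25,0,0,0,0,0],[0.6,-0.5,0,0,0,0,0],[0.8,-0.75,0,0,0,0,0],[1,-1,0,0,0,0,0],[1,-1,0,0,0,0,0]]'
python3 -m crank '[[0.3,0,0,0,0,0,0],[0.6,0,0,0,0,0,0],[1,0,0,0,0,0,0],[1,0,0,0,0,0,0]]')| egrep 'time|eef'
python3 - <<'E'
from h import *
for n in('top','scene'):
    p,d=capture(n);c=camera_info(n);cv2.imwrite(f'pics/{n}9.png',p[:,:,::-1])
    if n=='top':cv2.imwrite('pics/top9c.png',cv2.resize(p[100:230,220:440,::-1],None,fx=3.6,fy=3.6))
    T=c['camera_from_world'];K=c['K']
    for nm,q,h in(('small',(637.5,-164.5),53),('medium',(629,-81),60),('large',(621,2.5),67),('largest',(613,86),74)):
        w=T[:3,:3]@np.array([*q,h])+T[:3,3];u,v=(K@np.array([w[0],-w[1],-w[2]]))[:2]/-w[2]
        m=p.min(2)>(110 if n=='top' else 150)
        m=(p.max(2)>120)&(p[:,:,0]>p[:,:,2].astype(int)+3)
        try:
            ce,st,l=blob(m,int(u),int(v),15);print(n,nm,st[2:],onplane(*ce,c,h).round(1),'target',q)
        except ValueError:print(n,nm,'none')
E
```

```text
time_s: 31.65
eef_pos: [613.0, 86.0, 214.8]
time_s: 32.15
eef_pos: [612.6, 86.0, 305.0]
time_s: 32.55
eef_pos: [511.8, 186.9, 305.8]
time_s: 33.05
eef_pos: [410.7, 287.8, 305.7]
time_s: 33.45
eef_pos: [413.2, 388.6, 305.4]
top small [ 30  23 485] [ 653.9 -164.1   53. ] target (637.5, -164.5)
top medium [ 30  30 632] [641.4 -83.5  60. ] target (629, -81)
top large [ 30  30 672] [631.9   3.5  67. ] target (621, 2.5)
top largest [ 30  28 713] [621.7  88.9  74. ] target (613, 86)
scene small [ 30  30 726] [ 632.9 -162.6   53. ] target (637.5, -164.5)
scene medium [ 30  30 664] [626.5 -82.7  60. ] target (629, -81)
scene large [ 30  30 746] [6.185e+02 3.000e-01 6.700e+01] target (621, 2.5)
scene largest [ 30  30 794] [612.5  85.3  74. ] target (613, 86)
```

View pics/top9c.png

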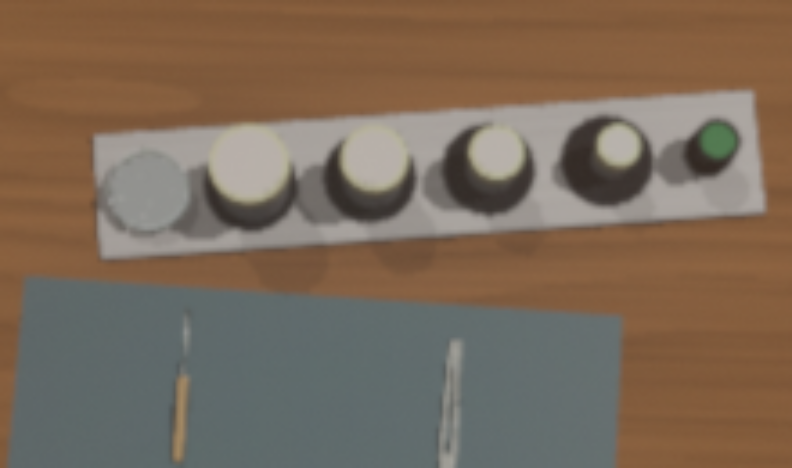

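View pics/scene9.png

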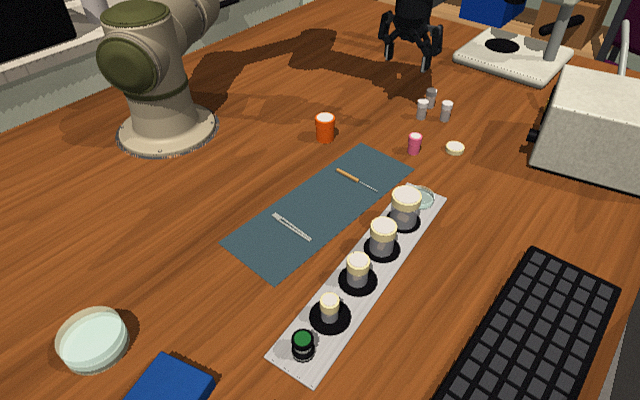

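All four are upright and in the right order. My colour mask leaked into the tray, so I'll check centring from the crop's cap centres: (249,163), (374,158), (497,152) and (619,145).

```bash
python3 - <<'E'
from h import *
c=camera_info('top')
for u,v,h,q in((249,163,74,(611.3,86.1)),(374,158,67,(619.3,2.7)),(497,152,60,(627.2,-80.9)),(619,145,53,(635.5,-164.4))):
    print((onplane(u/3.6-.4+220,v/3.6-.4+100,c,h)[:2]-q).round(1))
print(status.sense()['force'],status.sense()['time_s'])
E
```

```text
[ 0.2 -2.1]
[-0.5 -2. ]
[-0.4 -1.5]
[ 0.1 -1.7]
[-0.75704952 -0.07336585  0.21917293] 33.55
```

All are within about 2 mm of the plate centres, against the 12 mm allowed.

```bash
python3 -c "from rig import ticket;print(ticket.finish_job())"
```

```text
the job is handed in; nothing more can be done
None
```

I handed the job in at about 34 s: all four jars stand upright on their plates, small at the loupe to largest at the dish, each within about 2 mm of centre, and the loupe and dish look unmoved in the final pictures; no verdict was returned.

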